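# Set and lock the preload collar of a presser-spring unit

## Robot

A 6-joint arm with a two-finger parallel gripper is mounted at the origin on a cart in front of the work surface, level with it; the furniture and walls round the work are solid. World frame = base frame: x ahead of the robot, y to its left, z up, the work surface at z = 0. Lengths are in m, angles in rad, forces in N, time in s.
With the tool pointing down it reaches from about 0.35 to 0.775 m from the base axis. Payload 5.5 kg.
Tool frame: the origin (TCP) lies on the centre line of the jaws, within the pads' length; the fingertips stand 11 mm ahead of it and the grasp point (between the pads) lies 8 mm behind it; z points along the fingers, y is the line along which they close (so a half turn about z gives the same grasp; the last joint's range is limited). The gripper opens to 85 mm and grips with 20 to 120 N. Pads are 22 mm wide; open, the fingers measure 114 mm over their backs; the gripper's body (76 mm by 85 mm) begins 54 mm behind the grasp point. The pads swing forward as they close: fully open they stand 13 mm farther back than shut.
Start: joints at [1.046, 0.313, 0.046, 1.304, 0, 1.431], TCP at [0.216, 0.533, 0.242] pointing down, gripper open.
Joint ranges: [-2.76, 2.76], [-0.86, 1.69], [-1.03, 1.26], [-2.2, 2.34], [-1.47, 1.5], [-3.14, 3.14]. Speed limits (rad/s): [2.57, 2.57, 3.14, 3.14, 3.14, 3.14].

## Interface

Orientations are given as [roll, pitch, yaw] about the fixed x, y, z axes, in that order (R = Rz(yaw) Ry(pitch) Rx(roll)).
In Python, from bench import robot gives the robot as it stands. The module is installed in compiled form; this text tells all that it offers.
- The arm moves only by the tool play_rows, never from a script. Its argument "targets" is a list of rows, each an object of numbers: "hand": the opening, from -1 (shut) to 1 (fully open), so that 0 is half open; "tx", "ty", "tz": the shift along the tool's x, y, z in m; "rx", "ry", "rz": the turn, a rotation vector about the tool's x, y, z in rad. In form: [{"hand": .., "tx": .., "ty": .., "tz": .., "rx": .., "ry": .., "rz": ..}, ...]. A call has 1 to 10 rows; each row shifts and turns the commanded pose from where the row before left it, along the tool's axes as they then stand; what a row does not reach is not made up. A row lasts 1/12 s, in which the tool goes at most 41.7 mm and 7.16 degrees, less where a joint would pass 70% of its speed; a pose out of reach is approached as far as the arm can. A call with a gripper value outside its range is refused whole. The fingers move at their own pace and stop on an object; "newtons" is the grip in N (left out, the last holds). Time passes only in rows, so rows that do not move let the fingers close. It gives the time, the measured TCP pose, the force, the opening and the grip force at its end, in the units of the state.
- robot.observe(): the state, without advancing time (a new reading comes with each control period).
- robot.capture(name): name is "scene" or "top" or "wrist"; returns a dict with "pixels" (420x560x3 uint8, red, green, blue), "mtx" (3x3 intrinsics, pixels), "k1" (the pictures are not rectified: a ray, as slopes to the right and down, at radius r is drawn at 1 + k1 r^2 times it, then the intrinsics apply), "T" (4x4, takes a point from camera to world coordinates); the wrist camera has in their place "mount" (4x4, takes a point from camera to tool coordinates, whose origin is the TCP and whose axes are the flange's). Camera axes: x right, y down, z forward; pixel columns grow to the right and rows downward; lengths in m; the calibration is good to about 2 mm. A picture is of the moment at which its call begins: read the wrist's pose just before it. There is no depth.
- robot.sign_off(): hands the job in; it is judged then, once.
The state is a dict: "clock": time; "joints": joint angles; "qd": joint speeds; "effort": joint torques, N m; "eef_pos": TCP position; "tool_rot": TCP orientation; "wrist_force": force on the tool from outside, world axes, zero at the start; "torque": the same for the moment, N m; "width": finger opening in m; "gripper_force": force on a finger pad.
Only numpy, scipy, OpenCV 4.12 (cv2) and the standard library are available. Lean on these libraries where they do the work, as an engineer would, in place of code of your own. Each camera call takes 0.05 s, during which the arm holds its last target. There are 200 camera calls.

## Task

Loosen the red wing screw on the brass collar, slide the collar along its bar into the spring housing until it presses on the hidden spring with about 8 N, and tighten the screw again so that the collar stays there with that preload. The spring must never be overpressed (16 N is too much), and leave the thread cone, the round red tin in front and the screwdriver where they are.

Things in the scene. Friction and masses are not known exactly. Their poses are not given: they have to be found in the camera images.
- jig: the presser-spring unit: fixed green base plate 70 x 250 x 12 mm with a post at each end that carry a steel bar (14 mm thick) along the jig's y axis, 50 mm above its underside. Origin: centre of the underside; z up; +y points along the bar from the brass collar to the spring housing
- collar: brass collar, 38 mm diameter, 22 mm long, with a steel nose (19 mm diameter, 40 mm long) on its +y side; it slides on the bar along the jig's y. Origin: on the bar axis, at the middle of the brass ring; axes parallel to the jig's. It starts with its origin 70 to 55 mm on the -y side of the jig's origin and can slide at most to 7 mm short of the jig's origin. Clamped, it does not move under 25 N; with the screw loosened it slides with about 1 N of friction
- spring_housing: fixed aluminium tube with dark end rings, 41 mm over the rings, open mouth 5 mm on the +y side of the jig's origin, tube axis on the bar axis. Its origin is the same as the jig's, axes parallel. Inside, out of sight, is the spring seat that the collar's nose meets; where it first meets differs from unit to unit (collar origin 35 to 15 mm on the -y side of the jig's origin); from there the spring force grows from 0 by about 1.5 N per mm
- clamp_screw (a joint): wing screw on top of the collar, vertical axis, rad: 0 is fully tight (end stop), grows anticlockwise seen from above, end stop at 1.35. From about 0.75 the collar is free; over 0.8 counts as loosened, under 0.3 counts as tight. It turns stiffly (about 0.15 N m) and stays where it is left
- wing (a point): centre of the screw's flat red plastic wing, upright: 34 mm wide along this point's x, 9 mm thick along its y, 28 mm tall (14 mm above and below this point); about 98 mm above the table. Below the wing are a neck 15 mm thick and the brass collar, whose top boss is 24 mm below this point. The point turns with the screw: its x lies at joint value - 1.2 rad from the jig's x, so that at joint value 1.2 the wing stands square across the bar
- cone_3: bystander: dark brown thread cone, 63 mm wide, 122 mm tall, standing; origin under its centre
- eyelet_tin: bystander: dark red round tin on the front part of the leather piece, 60 mm wide, 27 mm tall; origin under its centre
- screwdriver_red: bystander: screwdriver with a red handle, 192 mm long along its y; origin under its centre

How it is judged:
By the outcome, as a careful person would: the job done as asked, in the order asked, and still so for the second after the job is handed in, with the robot touching nothing.
It also fails if it takes over 48 s, if anything falls off the work surface, if the arm or the gripper's body presses on something with over 40 N, if the wrist force passes 120 N, or if a joint passes its speed limit or range.

## Working session

There is one attempt and no reset: what is moved stays moved. The work goes in short steps, Python scripts to look and compute and a tool call to move; the robot and the scene stay as the last step left them, time stands still between calls to the robot, and variables do not carry over. Pictures are saved under pics/ and viewed, at most 10 in all, crops included, and the job is handed in when it is done.

Besides the shell and the picture viewer there is one more tool, called after "Request:" as name(argument=value, ...), one argument or row to a line, values as JSON. play_rows: Moves the arm, as the interface text tells. Its arguments: {"type":"object","properties":{"targets":{"type":"array"},"newtons":{"type":"number"}},"required":["targets"]}

```bash
mkdir -p pics
python3 - <<'E'
from bench import robot
import cv2,pickle,numpy as np
s=robot.observe();print(s)
d={}
for n in("scene","top"):
    c=robot.capture(n);d[n]=c;print(n,c["mtx"].tolist(),c["k1"],np.round(c["T"],4).tolist())
    cv2.imwrite(f"pics/{n}0.png",c["pixels"][:,:,::-1])
pickle.dump(d,open("c0.pkl","wb"))
E
```

```text
{'clock': 0.0, 'joints': array([1.04641976e+00, 3.14021535e-01, 4.49384892e-02, 1.30360516e+00,
       4.61988720e-05, 1.43120558e+00]), 'qd': array([ 0.00035743, -0.00129243, -0.00012382,  0.00138298, -0.00073049,
       -0.00103462]), 'effort': array([-1.81116720e-03, -4.80627966e+01,  2.98532438e+01,  1.94891891e-02,
       -1.89982861e-04,  7.22177901e-06]), 'eef_pos': array([0.21556561, 0.53251232, 0.24138029]), 'tool_rot': array([-3.13972560e+00, -3.08981494e-04,  2.75680650e+00]), 'wrist_force': array([-0.53155738, -0.19302673, -0.11891619]), 'torque': array([-0.00430856,  0.03996075,  0.01477553]), 'gripper_force': 0.0, 'width': 0.08525494219491903}
scene [[433.63046450922144, 0.0, 276.5795696703981], [0.0, 433.63046450922144, 211.57734214377882], [0.0, 0.0, 1.0]] -0.06987399904328294 [[0.8726, -0.3286, 0.3615, 0.1556], [-0.4884, -0.6039, 0.6299, -0.6901], [0.0113, -0.7261, -0.6875, 0.8769], [0.0, 0.0, 0.0, 1.0]]
top [[472.12561496272167, 0.0, 271.57018675551666], [0.0, 472.12561496272167, 204.42757407427212], [0.0, 0.0, 1.0]] -0.0880253207829019 [[-0.0182, -0.9788, 0.2038, 0.3781], [-0.9998, 0.0184, -0.0007, 0.0605], [-0.003, -0.2038, -0.979, 1.0879], [0.0, 0.0, 0.0, 1.0]]
```

View pics/scene0.png

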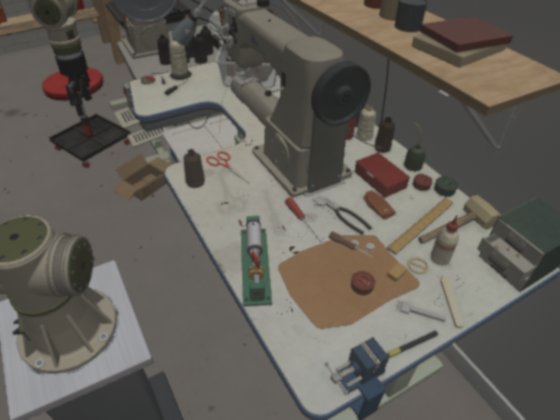

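View pics/top0.png

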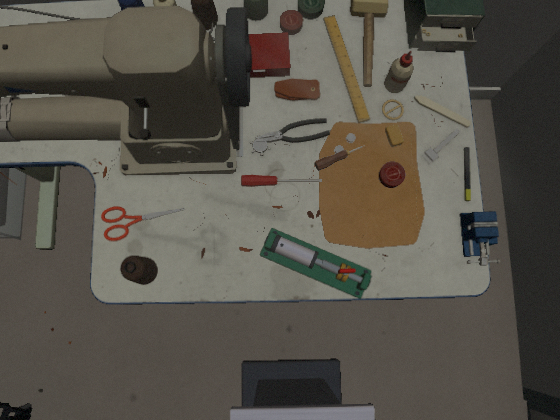

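The top view shows the green jig at about (262,240) to (370,285), with the housing on the left, and the collar with its red wing near (345,270). The cone is at (138,270).

Run:
```python
import cv2,numpy as np
a=cv2.imread("pics/top0.png")[220:305,250:380];b=cv2.imread("pics/scene0.png")[210:310,225:290]
a=cv2.resize(a,None,fx=6,fy=6,interpolation=2);cv2.imwrite("pics/a.png",a)
b=cv2.resize(b,None,fx=6,fy=6,interpolation=2);cv2.imwrite("pics/b.png",b)
```

```text
(no output)
```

View pics/a.png

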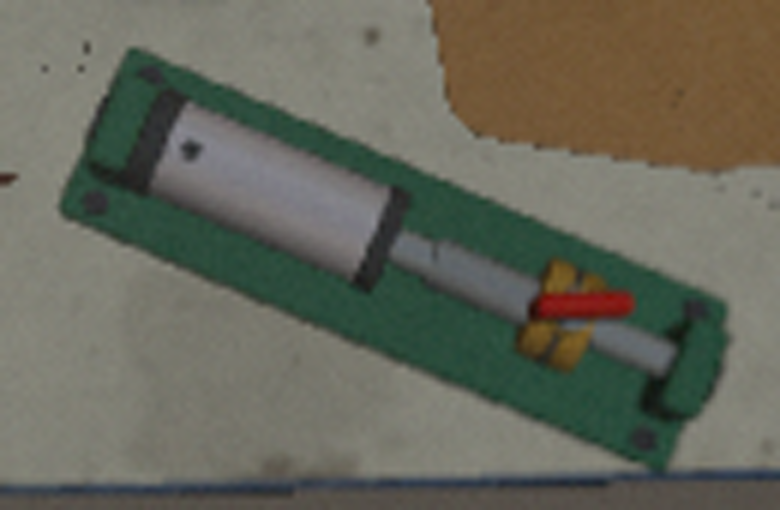

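The enlarged top view shows plate corners at crop (133,48), (62,212), (663,470) and (728,302), and the wing running from (533,310) to (633,302).

```bash
cat > h.py <<'E'
import numpy as np,cv2
def pix2world(c,uv,z):
    """Intersect pixel rays with the horizontal plane at height z."""
    uv=np.atleast_2d(np.float64(uv))
    K=c["mtx"];d=(uv-K[:2,2])/[K[0,0],K[1,1]]
    n=cv2.undistortPoints(d[:,None],np.eye(3),np.array([c["k1"],0,0,0]))[:,0]
    r=np.c_[n,np.ones(len(n))]@c["T"][:3,:3].T;o=c["T"][:3,3]
    return o+r*((z-o[2])/r[:,2])[:,None]
E
python3 - <<'E'
from h import *;import pickle
c=pickle.load(open("c0.pkl","rb"))["top"]
f=lambda p:np.array(p)/6+[250,220]-5/12
P=pix2world(c,f([(133,48),(62,212),(663,470),(728,302)]),.012)[:,:2];print(P.round(4))
print("sides",[np.linalg.norm(P[i]-P[i-1]).round(4) for i in range(4)])
o=P.mean(0);y=(P[0]+P[1]-P[2]-P[3]);y/=np.linalg.norm(y);x=np.array([y[1],-y[0]])
print("o",o,"yaw",np.arctan2(x[1],x[0]),"y",y)
W=pix2world(c,f([(533,310),(633,302)]),.112)[:,:2];w=W.mean(0);print("wing",w,W[1]-W[0],np.linalg.norm(W[1]-W[0]),"jig",(w-o)@x,(w-o)@y)
a=W[1]-W[0];print("wing ang rel jig x",np.arctan2(a@y,a@x))
print("collar",[( (q-o)@x,(q-o)@y) for q in pix2world(c,f([(556,315)]),.069)[:,:2]])
E
```

```text
[[ 0.5476  0.0603]
 [ 0.4851  0.0884]
 [ 0.3837 -0.1354]
 [ 0.4458 -0.1634]]
sides [np.float64(0.2457), np.float64(0.0686), np.float64(0.2457), np.float64(0.0681)]
o [ 0.46556423 -0.03753046] yaw -0.4262759985469646 y [0.41348293 0.91051187]
wing [ 0.43932154 -0.09245478] [ 0.00196226 -0.03456362] 0.03461927256934387 jig -0.0011840154502726747 -0.060860150163459886
wing ang rel jig x -1.0878089084087126
collar [(np.float64(-0.0027403540671204992), np.float64(-0.058134442968482906))]
```

Request:
play_rows(
  targets=[
    {"hand":0.2,"tx":-0.022,"ty":-0.025,"tz":0.002,"rx":0,"ry":0,"rz":0},
    {"hand":0.2,"tx":-0.022,"ty":-0.025,"tz":0.002,"rx":0,"ry":0,"rz":0},
    {"hand":0.2,"tx":-0.022,"ty":-0.025,"tz":0.002,"rx":0,"ry":0,"rz":0},
    {"hand":0.2,"tx":-0.022,"ty":-0.025,"tz":0.002,"rx":0,"ry":0,"rz":0},
    {"hand":0.2,"tx":-0.022,"ty":-0.025,"tz":0.002,"rx":0,"ry":0,"rz":0},
    {"hand":0.2,"tx":-0.022,"ty":-0.025,"tz":0.002,"rx":0,"ry":0,"rz":0},
    {"hand":0.2,"tx":-0.022,"ty":-0.025,"tz":0.002,"rx":0,"ry":0,"rz":0},
    {"hand":0.2,"tx":-0.022,"ty":-0.025,"tz":0.002,"rx":0,"ry":0,"rz":0},
    {"hand":0.2,"tx":-0.022,"ty":-0.025,"tz":0.002,"rx":0,"ry":0,"rz":0},
    {"hand":0.2,"tx":-0.022,"ty":-0.025,"tz":0.002,"rx":0,"ry":0,"rz":0},
  ],
)

```text
clock: 0.93
eef_pos: [0.3258, 0.2171, 0.222]
tool_rot: [-3.142, -0.0, 2.757]
wrist_force: [0.4, 0.2, -0.3]
width: 0.0514
gripper_force: 0.0
```

Request:
play_rows(
  targets=[
    {"hand":0.2,"tx":-0.022,"ty":-0.025,"tz":0.002,"rx":0,"ry":0,"rz":0},
    {"hand":0.2,"tx":-0.022,"ty":-0.025,"tz":0.002,"rx":0,"ry":0,"rz":0},
    {"hand":0.2,"tx":-0.022,"ty":-0.025,"tz":0.002,"rx":0,"ry":0,"rz":0},
    {"hand":0.2,"tx":-0.022,"ty":-0.025,"tz":0.002,"rx":0,"ry":0,"rz":0},
    {"hand":0.2,"tx":-0.022,"ty":-0.025,"tz":0.002,"rx":0,"ry":0,"rz":0},
    {"hand":0.2,"tx":-0.022,"ty":-0.025,"tz":0.002,"rx":0,"ry":0,"rz":0},
    {"hand":0.2,"tx":-0.022,"ty":-0.025,"tz":0.002,"rx":0,"ry":0,"rz":0},
    {"hand":0.2,"tx":-0.022,"ty":-0.025,"tz":0.002,"rx":0,"ry":0,"rz":0},
    {"hand":0.2,"tx":-0.022,"ty":-0.025,"tz":0.002,"rx":0,"ry":0,"rz":0},
    {"hand":0.2,"tx":-0.022,"ty":-0.025,"tz":0.002,"rx":0,"ry":0,"rz":0},
  ],
)

```text
clock: 1.77
eef_pos: [0.4359, -0.0973, 0.2019]
tool_rot: [3.141, -0.0, 2.756]
wrist_force: [0.5, 0.5, -1.1]
width: 0.0513
gripper_force: 0.0
```

Request:
play_rows(
  targets=[
    {"hand":0.2,"tx":0,"ty":0,"tz":0,"rx":0,"ry":0,"rz":0.12},
    {"hand":0.2,"tx":0,"ty":0,"tz":0,"rx":0,"ry":0,"rz":0.12},
    {"hand":0.2,"tx":0,"ty":0,"tz":0,"rx":0,"ry":0,"rz":0.12},
    {"hand":0.2,"tx":0,"ty":0,"tz":0,"rx":0,"ry":0,"rz":0.12},
    {"hand":0.2,"tx":0,"ty":0,"tz":0,"rx":0,"ry":0,"rz":0.12},
    {"hand":0.2,"tx":0,"ty":0,"tz":0,"rx":0,"ry":0,"rz":0.12},
    {"hand":0.2,"tx":0,"ty":0,"tz":0,"rx":0,"ry":0,"rz":0.12},
    {"hand":0.2,"tx":0,"ty":0,"tz":0,"rx":0,"ry":0,"rz":0.12},
    {"hand":0.2,"tx":0,"ty":0,"tz":0,"rx":0,"ry":0,"rz":0.12},
    {"hand":0.2,"tx":0,"ty":0,"tz":0,"rx":0,"ry":0,"rz":0.12},
  ],
)

```text
clock: 2.6
eef_pos: [0.4357, -0.0955, 0.2019]
tool_rot: [-3.141, -0.0, 1.551]
wrist_force: [-0.1, 0.3, -0.2]
width: 0.0512
gripper_force: 0.0
```

Run:
```python
from bench import robot
import cv2,pickle,numpy as np
s=robot.observe();c=robot.capture("wrist")
print({k:np.round(s[k],4).tolist() for k in("clock","joints","eef_pos","tool_rot","wrist_force","torque","width")});print(c["mtx"].tolist(),c["k1"],np.round(c["mount"],4).tolist())
pickle.dump((s,c),open("w1.pkl","wb"))
cv2.imwrite("pics/w1.png",cv2.resize(c["pixels"][:,:,::-1],(800,600),interpolation=2))
```

```text
{'clock': 2.6, 'joints': [-0.3962, 0.0834, -0.3418, 1.1464, 0.0001, 1.1946], 'eef_pos': [0.4357, -0.0955, 0.2019], 'tool_rot': [-3.1409, -0.0004, 1.5509], 'wrist_force': [-0.1339, 0.2863, -0.2443], 'torque': [-0.0507, 0.0458, -0.0009], 'width': 0.0512}
[[352.5407041224616, 0.0, 279.63467570893573], [0.0, 352.5407041224616, 207.03178614777252], [0.0, 0.0, 1.0]] -0.0002292383625881272 [[-0.0, -0.9654, -0.2608, 0.0657], [1.0, -0.0005, 0.0019, -0.0004], [-0.002, -0.2608, 0.9654, -0.1318], [0.0, 0.0, 0.0, 1.0]]
```

View pics/w1.png

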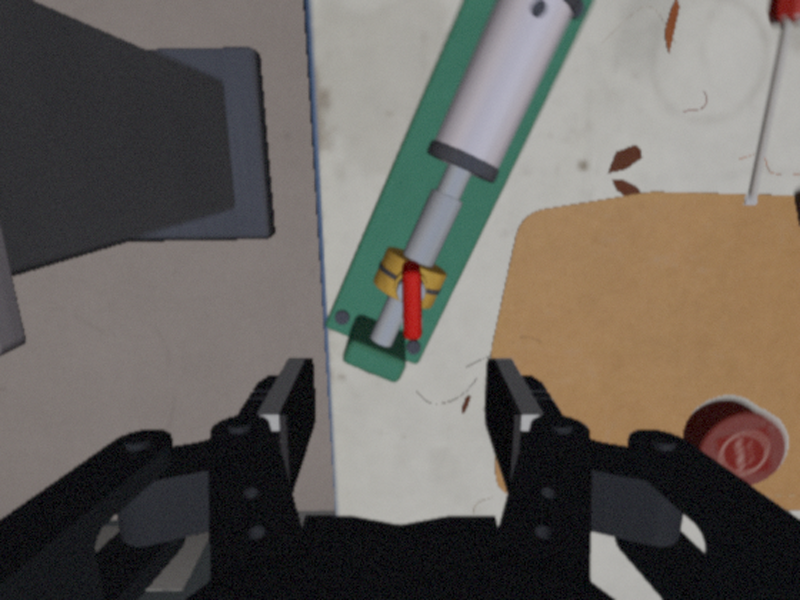

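The wrist picture shows the wing nearly vertical in the image, from (412,265) to (413,338). I'll enlarge it.

Run:
```python
import pickle,cv2
s,c=pickle.load(open("w1.pkl","rb"))
cv2.imwrite("pics/w1c.png",cv2.resize(c["pixels"][160:260,230:340,::-1],None,fx=6,fy=6,interpolation=2))
```

```text
(no output)
```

View pics/w1c.png

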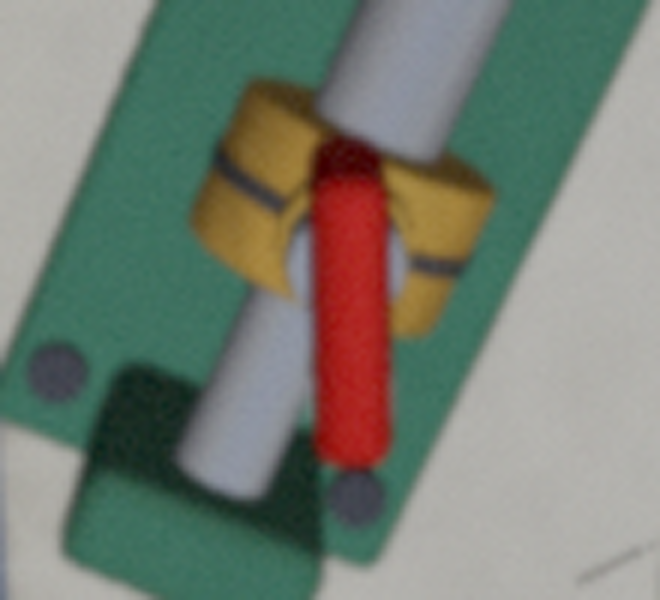

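The wing's top face runs from crop (350,178) to (354,468).

Run:
```python
from h import *;import pickle
from scipy.spatial.transform import Rotation as R
s,c=pickle.load(open("w1.pkl","rb"))
T=np.eye(4);T[:3,:3]=R.from_euler("xyz",s["tool_rot"]).as_matrix();T[:3,3]=s["eef_pos"];c["T"]=T@c["mount"]
f=lambda p:np.array(p)/6+[230,160]-5/12
W=pix2world(c,f([(350,178),(354,468)]),.112)[:,:2];a=W[1]-W[0]
print(W.mean(0),np.linalg.norm(a),"ang",np.arctan2(a[1],a[0]))
# bar axis: mid of bar at two places, z=.05
# visible bar edges (approx top side), bar centre at plate post / nose
B=pix2world(c,f([(222,480),(418,80)]),.055)[:,:2];b=B[1]-B[0];print("bar",np.arctan2(b[1],b[0])-np.pi/2)
d=W.mean(0)-s["eef_pos"][:2];print("tool shift",(T[:3,:2].T@np.r_[d,0]))
```

```text
[ 0.44128943 -0.09440033] 0.032951481458355344 ang -1.5711317561541882
bar -0.4601591605097448
tool shift [0.00119979 0.00558069]
```

Request:
play_rows(
  targets=[
    {"hand":0.2,"tx":0.0015,"ty":0.0052,"tz":0,"rx":0,"ry":0,"rz":-0.02},
    {"hand":-0.1,"tx":0,"ty":0,"tz":0.025,"rx":0,"ry":0,"rz":0},
    {"hand":-0.1,"tx":0,"ty":0,"tz":0.025,"rx":0,"ry":0,"rz":0},
    {"hand":-0.1,"tx":0,"ty":0,"tz":0.025,"rx":0,"ry":0,"rz":0},
    {"hand":-0.1,"tx":0,"ty":0,"tz":0.015,"rx":0,"ry":0,"rz":0},
    {"hand":-0.1,"tx":0,"ty":0,"tz":0.01,"rx":0,"ry":0,"rz":0},
    {"hand":-0.1,"tx":0,"ty":0,"tz":0.01,"rx":0,"ry":0,"rz":0},
    {"hand":-0.1,"tx":0,"ty":0,"tz":0,"rx":0,"ry":0,"rz":0},
  ],
  newtons=50,
)

```text
clock: 3.32
eef_pos: [0.44, -0.0935, 0.0903]
tool_rot: [-3.138, -0.002, 1.581]
wrist_force: [-1.0, -0.3, -0.9]
width: 0.0384
gripper_force: 0.0
```

Request:
play_rows(
  targets=[
    {"hand":-0.4,"tx":0,"ty":0,"tz":0,"rx":0,"ry":0,"rz":0},
    {"hand":-0.6,"tx":0,"ty":0,"tz":0,"rx":0,"ry":0,"rz":0},
    {"hand":-0.7,"tx":0,"ty":0,"tz":0,"rx":0,"ry":0,"rz":0},
    {"hand":-0.75,"tx":0,"ty":0,"tz":0,"rx":0,"ry":0,"rz":0},
    {"hand":-0.8,"tx":0,"ty":0,"tz":0,"rx":0,"ry":0,"rz":0},
    {"hand":-1,"tx":0,"ty":0,"tz":0,"rx":0,"ry":0,"rz":0},
    {"hand":-1,"tx":0,"ty":0,"tz":0,"rx":0,"ry":0,"rz":0},
  ],
)

```text
clock: 3.9
eef_pos: [0.4413, -0.0943, 0.093]
tool_rot: [3.141, 0.0, 1.577]
wrist_force: [-3.1, 0.5, 5.9]
width: 0.01
gripper_force: 49.0
```

Run:
```python
from bench import robot
import numpy as np
s=robot.observe()
print({k:np.round(s[k],4).tolist() for k in("clock","joints","eef_pos","tool_rot","wrist_force","torque","width","gripper_force")})
```

```text
{'clock': 3.9, 'joints': [-0.3886, 0.1828, -0.5147, 0.8725, -0.0001, 1.1759], 'eef_pos': [0.4413, -0.0943, 0.093], 'tool_rot': [3.1409, 0.0004, 1.5771], 'wrist_force': [-3.1026, 0.5207, 5.9475], 'torque': [0.0583, 0.6102, 0.0007], 'width': 0.01, 'gripper_force': 48.9949}
```

Request:
play_rows(
  targets=[
    {"hand":-1,"tx":0,"ty":0.0005,"tz":-0.0015,"rx":0,"ry":0,"rz":-0.05},
    {"hand":-1,"tx":0,"ty":0,"tz":0,"rx":0,"ry":0,"rz":-0.1},
    {"hand":-1,"tx":0,"ty":0,"tz":0,"rx":0,"ry":0,"rz":-0.1},
    {"hand":-1,"tx":0,"ty":0,"tz":0,"rx":0,"ry":0,"rz":-0.1},
    {"hand":-1,"tx":0,"ty":0,"tz":0,"rx":0,"ry":0,"rz":-0.1},
    {"hand":-1,"tx":0,"ty":0,"tz":0,"rx":0,"ry":0,"rz":0},
  ],
  newtons=70,
)

```text
clock: 4.4
eef_pos: [0.4411, -0.0943, 0.0932]
tool_rot: [-3.14, -0.001, 2.029]
wrist_force: [-1.2, -1.0, -5.3]
width: 0.0085
gripper_force: 68.5
```

Request:
play_rows(
  targets=[
    {"hand":-1,"tx":0,"ty":0,"tz":0,"rx":0,"ry":0,"rz":-0.1},
    {"hand":-1,"tx":0,"ty":0,"tz":0,"rx":0,"ry":0,"rz":-0.1},
    {"hand":-1,"tx":0,"ty":0,"tz":0,"rx":0,"ry":0,"rz":-0.1},
    {"hand":-1,"tx":0,"ty":0,"tz":0,"rx":0,"ry":0,"rz":-0.1},
    {"hand":-1,"tx":0,"ty":0,"tz":0,"rx":0,"ry":0,"rz":-0.1},
    {"hand":-1,"tx":0,"ty":0,"tz":0,"rx":0,"ry":0,"rz":-0.1},
    {"hand":-1,"tx":0,"ty":0,"tz":0,"rx":0,"ry":0,"rz":0},
    {"hand":-1,"tx":0,"ty":0,"tz":0,"rx":0,"ry":0,"rz":0},
  ],
)

```text
clock: 5.07
eef_pos: [0.4411, -0.0939, 0.0931]
tool_rot: [-3.142, -0.001, 2.622]
wrist_force: [-1.0, -0.7, -8.0]
width: 0.0084
gripper_force: 68.3
```

```bash
cat > st.py <<'E'
from bench import robot
import numpy as np
s=robot.observe();yaw=-.44;y=np.array([-np.sin(yaw),np.cos(yaw)]);x=np.array([np.cos(yaw),np.sin(yaw)])
print({k:np.round(s[k],4).tolist() for k in("clock","eef_pos","tool_rot","wrist_force","torque","width","gripper_force")})
p=s["eef_pos"][:2];f=s["wrist_force"][:2]
print("along y",p@y,"lat",p@x,"f along y",f@y,"lat",f@x)
a=s["tool_rot"][2];R=np.array([[np.cos(a),np.sin(a)],[np.sin(a),-np.cos(a)]])
print("1mm of jig +y in tool xy",R.T@y)
E
python3 st.py
```

```text
{'clock': 5.0667, 'eef_pos': [0.4411, -0.0939, 0.0931], 'tool_rot': [-3.1416, -0.0015, 2.6225], 'wrist_force': [-1.0096, -0.7029, -7.978], 'torque': [-0.164, 0.162, 0.0055], 'width': 0.0084, 'gripper_force': 68.3309}
along y 0.10295046229413671 lat 0.4390880810133611 f along y -1.065953826476828 lat -0.6140610318971703
1mm of jig +y in tool xy [0.07901123 0.99687373]
```

Request:
play_rows(
  targets=[
    {"hand":-1,"tx":0,"ty":0.001,"tz":0.0012,"rx":0,"ry":0,"rz":0},
    {"hand":-1,"tx":0.0003,"ty":0.004,"tz":0,"rx":0,"ry":0,"rz":0},
    {"hand":-1,"tx":0.0003,"ty":0.004,"tz":0,"rx":0,"ry":0,"rz":0},
    {"hand":-1,"tx":0.0003,"ty":0.004,"tz":0,"rx":0,"ry":0,"rz":0},
    {"hand":-1,"tx":0.0003,"ty":0.004,"tz":0,"rx":0,"ry":0,"rz":0},
    {"hand":-1,"tx":0.0002,"ty":0.002,"tz":0,"rx":0,"ry":0,"rz":0},
    {"hand":-1,"tx":0,"ty":0.001,"tz":0,"rx":0,"ry":0,"rz":0},
    {"hand":-1,"tx":0,"ty":0.001,"tz":0,"rx":0,"ry":0,"rz":0},
  ],
)

```text
clock: 5.73
eef_pos: [0.4503, -0.0744, 0.0929]
tool_rot: [3.141, -0.001, 2.626]
wrist_force: [-6.4, 1.2, 3.7]
width: 0.0085
gripper_force: 70.7
```

```bash
python3 st.py
```

```text
{'clock': 5.7333, 'eef_pos': [0.4503, -0.0744, 0.0929], 'tool_rot': [3.1413, -0.0012, 2.6257], 'wrist_force': [-6.4343, 1.1778, 3.7329], 'torque': [0.2681, 1.1499, -0.1146], 'width': 0.0085, 'gripper_force': 70.7491}
along y 0.12452871315484516 lat 0.4390773116621204 f along y -1.6749848366218583 lat -6.3230812540165875
1mm of jig +y in tool xy [0.07581381 0.99712199]
```

Request:
play_rows(
  targets=[
    {"hand":-1,"tx":0.0006,"ty":0.001,"tz":-0.0003,"rx":0,"ry":0,"rz":0},
    {"hand":-1,"tx":0.0001,"ty":0.001,"tz":0,"rx":0,"ry":0,"rz":0},
    {"hand":-1,"tx":0.0001,"ty":0.001,"tz":0,"rx":0,"ry":0,"rz":0},
    {"hand":-1,"tx":0.0001,"ty":0.001,"tz":0,"rx":0,"ry":0,"rz":0},
  ],
)

```text
clock: 6.07
eef_pos: [0.4519, -0.071, 0.0929]
tool_rot: [3.141, -0.0, 2.626]
wrist_force: [-3.9, 0.7, 2.4]
width: 0.0082
gripper_force: 70.3
```

```bash
python3 st.py
```

```text
{'clock': 6.0667, 'eef_pos': [0.4519, -0.071, 0.0929], 'tool_rot': [3.1415, -0.0005, 2.6265], 'wrist_force': [-3.9491, 0.6519, 2.3705], 'torque': [0.2483, 0.9789, -0.1382], 'width': 0.0082, 'gripper_force': 70.2698}
along y 0.12826306158436268 lat 0.4390375950799127 f along y -1.0922865278056098 lat -3.8505752381305935
1mm of jig +y in tool xy [0.07506876 0.99717836]
```

Request:
play_rows(
  targets=[
    {"hand":-1,"tx":0.0002,"ty":0.001,"tz":0,"rx":0,"ry":0,"rz":0},
    {"hand":-1,"tx":0.0001,"ty":0.001,"tz":0,"rx":0,"ry":0,"rz":0},
    {"hand":-1,"tx":0.0001,"ty":0.001,"tz":0,"rx":0,"ry":0,"rz":0},
  ],
)

```text
clock: 6.32
eef_pos: [0.453, -0.0683, 0.0929]
tool_rot: [3.141, -0.0, 2.627]
wrist_force: [-4.5, 0.7, 2.2]
width: 0.0082
gripper_force: 70.4
```

```bash
python3 st.py
```

```text
{'clock': 6.3167, 'eef_pos': [0.453, -0.0683, 0.0929], 'tool_rot': [3.1415, -0.0004, 2.6266], 'wrist_force': [-4.473, 0.6779, 2.1582], 'torque': [0.2843, 1.0132, -0.129], 'width': 0.0082, 'gripper_force': 70.4125}
along y 0.1311574907064705 lat 0.43896313426691114 f along y -1.2919067134316327 lat -4.335706028308931
1mm of jig +y in tool xy [0.07489993 0.99719105]
```

Request:
play_rows(
  targets=[
    {"hand":-1,"tx":0.0004,"ty":0.001,"tz":0,"rx":0,"ry":0,"rz":0},
    {"hand":-1,"tx":0.0001,"ty":0.001,"tz":0,"rx":0,"ry":0,"rz":0},
    {"hand":-1,"tx":0.0001,"ty":0.001,"tz":0,"rx":0,"ry":0,"rz":0},
  ],
)

```text
clock: 6.57
eef_pos: [0.4543, -0.0655, 0.0929]
tool_rot: [3.141, 0.0, 2.627]
wrist_force: [-4.1, 0.9, 2.2]
width: 0.0081
gripper_force: 70.3
```

```bash
sed -i 's/-.44;/-.424;/' st.py; python3 st.py|tail -2
```

```text
along y 0.1271572744101405 lat 0.44098709813703646 f along y -0.8777456680749677 lat -4.138669784969898
1mm of jig +y in tool xy [0.09082105 0.99586723]
```

Request:
play_rows(
  targets=[
    {"hand":-1,"tx":0.0002,"ty":0.001,"tz":0,"rx":0,"ry":0,"rz":0},
    {"hand":-1,"tx":0.0001,"ty":0.001,"tz":0,"rx":0,"ry":0,"rz":0},
    {"hand":-1,"tx":0.0001,"ty":0.001,"tz":0,"rx":0,"ry":0,"rz":0},
  ],
)

```text
clock: 6.82
eef_pos: [0.4555, -0.0627, 0.0929]
tool_rot: [3.141, 0.0, 2.627]
wrist_force: [-4.2, 0.9, 0.5]
width: 0.0084
gripper_force: 70.2
```

```bash
python3 st.py|tail -2
```

```text
along y 0.13020002378534884 lat 0.440973485777116 f along y -0.8809954383341875 lat -4.2018284734141
1mm of jig +y in tool xy [0.0907005  0.99587822]
```

Request:
play_rows(
  targets=[
    {"hand":-1,"tx":0.0004,"ty":0.001,"tz":0,"rx":0,"ry":0,"rz":0},
    {"hand":-1,"tx":0.0001,"ty":0.001,"tz":0,"rx":0,"ry":0,"rz":0},
    {"hand":-1,"tx":0.0001,"ty":0.001,"tz":0,"rx":0,"ry":0,"rz":0},
  ],
)

```text
clock: 7.07
eef_pos: [0.4564, -0.0605, 0.0929]
tool_rot: [-3.14, 0.001, 2.626]
wrist_force: [-4.2, -3.4, 0.5]
width: 0.0079
gripper_force: 69.9
```

```bash
python3 st.py|tail -2
```

```text
along y 0.13267853241245858 lat 0.44089948348836844 f along y -4.795590374126288 lat -2.4558956943804544
1mm of jig +y in tool xy [0.09101334 0.99584967]
```

Request:
play_rows(
  targets=[
    {"hand":-1,"tx":0.0003,"ty":0.001,"tz":0,"rx":0,"ry":0,"rz":0},
    {"hand":-1,"tx":0.0001,"ty":0.001,"tz":0,"rx":0,"ry":0,"rz":0},
  ],
)

```text
clock: 7.23
eef_pos: [0.4571, -0.0589, 0.093]
tool_rot: [-3.14, 0.001, 2.626]
wrist_force: [-3.8, -6.2, -0.6]
width: 0.008
gripper_force: 69.8
```

```bash
python3 st.py|tail -2
```

```text
along y 0.13434465997639863 lat 0.44087756810897893 f along y -7.2433463918516665 lat -0.8604394508435993
1mm of jig +y in tool xy [0.09127288 0.99582592]
```

Request:
play_rows(
  targets=[
    {"hand":-1,"tx":0.0001,"ty":0.0007,"tz":0,"rx":0,"ry":0,"rz":0},
    {"hand":-1,"tx":0.0001,"ty":0.0006,"tz":0,"rx":0,"ry":0,"rz":0},
    {"hand":-1,"tx":0,"ty":0,"tz":0,"rx":0,"ry":0,"rz":0},
  ],
)

```text
clock: 7.48
eef_pos: [0.4575, -0.058, 0.093]
tool_rot: [-3.139, 0.002, 2.626]
wrist_force: [-4.0, -6.8, -1.6]
width: 0.0087
gripper_force: 69.9
```

```bash
python3 st.py
```

```text
{'clock': 7.4833, 'eef_pos': [0.4575, -0.058, 0.093], 'tool_rot': [-3.1389, 0.0016, 2.626], 'wrist_force': [-3.9894, -6.8109, -1.5965], 'torque': [-1.2912, 0.7512, -0.0499], 'width': 0.0087, 'gripper_force': 69.86}
along y 0.13534477127101088 lat 0.4409014626078462 f along y -7.8490676475207115 lat -0.834057893606339
1mm of jig +y in tool xy [0.0914679  0.99580803]
```

Request:
play_rows(
  targets=[
    {"hand":-1,"tx":0,"ty":0,"tz":0,"rx":0,"ry":0,"rz":0.07},
    {"hand":-1,"tx":0,"ty":0,"tz":0,"rx":0,"ry":0,"rz":0.07},
    {"hand":-1,"tx":0,"ty":0,"tz":0,"rx":0,"ry":0,"rz":0.07},
    {"hand":-1,"tx":0,"ty":0,"tz":0,"rx":0,"ry":0,"rz":0},
  ],
)

```text
clock: 7.82
eef_pos: [0.4576, -0.058, 0.093]
tool_rot: [-3.14, 0.002, 2.413]
wrist_force: [-3.6, -5.7, -0.2]
width: 0.0084
gripper_force: 70.3
```

```bash
python3 st.py
```

```text
{'clock': 7.8167, 'eef_pos': [0.4576, -0.058, 0.093], 'tool_rot': [-3.1396, 0.002, 2.4133], 'wrist_force': [-3.5965, -5.7202, -0.1894], 'torque': [-1.2378, 0.7645, 0.0084], 'width': 0.0084, 'gripper_force': 70.3097}
along y 0.13540812244770192 lat 0.4408843816728172 f along y -6.693315712622313 lat -0.9246659266709958
1mm of jig +y in tool xy [0.29963647 0.95405345]
```

Request:
play_rows(
  targets=[
    {"hand":-1,"tx":0.0001,"ty":0.0004,"tz":0,"rx":0,"ry":0,"rz":0},
    {"hand":-1,"tx":0.0001,"ty":0.0004,"tz":0,"rx":0,"ry":0,"rz":0},
  ],
)

```text
clock: 7.98
eef_pos: [0.4578, -0.0576, 0.093]
tool_rot: [-3.139, 0.002, 2.416]
wrist_force: [-5.2, -8.1, -0.2]
width: 0.0087
gripper_force: 70.2
```

```bash
python3 st.py
```

```text
{'clock': 7.9833, 'eef_pos': [0.4578, -0.0576, 0.093], 'tool_rot': [-3.1387, 0.0023, 2.4159], 'wrist_force': [-5.1779, -8.1258, -0.219], 'torque': [-1.5624, 0.9288, 0.0153], 'width': 0.0087, 'gripper_force': 70.2096}
along y 0.1358713287578567 lat 0.4409290746920964 f along y -9.536537429492327 lat -1.3763726750021692
1mm of jig +y in tool xy [0.29715123 0.95483043]
```

Request:
play_rows(
  targets=[
    {"hand":-1,"tx":0,"ty":0,"tz":0,"rx":0,"ry":0,"rz":0.09},
    {"hand":-1,"tx":0,"ty":0,"tz":0,"rx":0,"ry":0,"rz":0.09},
    {"hand":-1,"tx":0,"ty":0,"tz":0,"rx":0,"ry":0,"rz":0.09},
    {"hand":-1,"tx":0,"ty":0,"tz":0,"rx":0,"ry":0,"rz":0},
  ],
)

```text
clock: 8.32
eef_pos: [0.4579, -0.0575, 0.093]
tool_rot: [-3.14, 0.003, 2.142]
wrist_force: [-3.6, -7.4, -0.4]
width: 0.0081
gripper_force: 70.4
```

```bash
python3 st.py
```

```text
{'clock': 8.3167, 'eef_pos': [0.4579, -0.0575, 0.093], 'tool_rot': [-3.1398, 0.0028, 2.1423], 'wrist_force': [-3.595, -7.3783, -0.4224], 'torque': [-1.3815, 0.8594, -0.0454], 'width': 0.0081, 'gripper_force': 70.3565}
along y 0.13600736358936716 lat 0.4409576731557251 f along y -8.204014307063275 lat -0.24117895258622848
1mm of jig +y in tool xy [0.54411011 0.83901382]
```

Request:
play_rows(
  targets=[
    {"hand":-1,"tx":0,"ty":0,"tz":0,"rx":0,"ry":0,"rz":0.09},
    {"hand":-1,"tx":0,"ty":0,"tz":0,"rx":0,"ry":0,"rz":0.09},
    {"hand":-1,"tx":0,"ty":0,"tz":0,"rx":0,"ry":0,"rz":0.09},
    {"hand":-1,"tx":0,"ty":0,"tz":0,"rx":0,"ry":0,"rz":0.09},
    {"hand":-1,"tx":0,"ty":0,"tz":0,"rx":0,"ry":0,"rz":0.09},
    {"hand":-1,"tx":0,"ty":0,"tz":0,"rx":0,"ry":0,"rz":0.09},
    {"hand":-1,"tx":0,"ty":0,"tz":0,"rx":0,"ry":0,"rz":0},
  ],
)

```text
clock: 8.9
eef_pos: [0.4581, -0.0573, 0.0932]
tool_rot: [3.141, 0.003, 1.603]
wrist_force: [-2.1, -5.0, 0.7]
width: 0.0083
gripper_force: 71.4
```

```bash
python3 st.py
```

```text
{'clock': 8.9, 'eef_pos': [0.4581, -0.0573, 0.0932], 'tool_rot': [3.1411, 0.0032, 1.6026], 'wrist_force': [-2.148, -5.0178, 0.7209], 'torque': [-1.2777, 0.7879, -0.0158], 'width': 0.0083, 'gripper_force': 71.4128}
along y 0.136218118132015 lat 0.44114070067630534 f along y -5.457162813168784 lat 0.10660802864637724
1mm of jig +y in tool xy [0.89791907 0.44016059]
```

Request:
play_rows(
  targets=[
    {"hand":-1,"tx":0,"ty":0,"tz":0,"rx":0,"ry":0,"rz":0.04},
    {"hand":-1,"tx":0,"ty":0,"tz":0,"rx":0,"ry":0,"rz":0},
    {"hand":-0.6,"tx":0,"ty":0,"tz":0,"rx":0,"ry":0,"rz":0},
    {"hand":-0.2,"tx":0,"ty":0,"tz":0,"rx":0,"ry":0,"rz":0},
    {"hand":0,"tx":0,"ty":0,"tz":0,"rx":0,"ry":0,"rz":0},
    {"hand":0.2,"tx":0,"ty":0,"tz":0,"rx":0,"ry":0,"rz":0},
  ],
)

```text
clock: 9.4
eef_pos: [0.4586, -0.0558, 0.0932]
tool_rot: [3.14, -0.0, 1.567]
wrist_force: [-0.2, 0.7, 0.7]
width: 0.051
gripper_force: 0.0
```

Request:
play_rows(
  targets=[
    {"hand":0.2,"tx":0,"ty":0,"tz":-0.01,"rx":0,"ry":0,"rz":0},
    {"hand":0.2,"tx":0,"ty":0,"tz":-0.02,"rx":0,"ry":0,"rz":0},
    {"hand":0.2,"tx":0,"ty":0,"tz":-0.025,"rx":0,"ry":0,"rz":0},
    {"hand":0.2,"tx":0,"ty":0,"tz":-0.025,"rx":0,"ry":0,"rz":0},
    {"hand":0.2,"tx":0,"ty":0,"tz":-0.025,"rx":0,"ry":0,"rz":0},
    {"hand":0.2,"tx":0,"ty":0,"tz":0,"rx":0,"ry":0,"rz":0},
    {"hand":0.2,"tx":0,"ty":0,"tz":0,"rx":0,"ry":0,"rz":0},
  ],
)

```text
clock: 9.98
eef_pos: [0.4592, -0.0561, 0.1995]
tool_rot: [3.137, 0.001, 1.567]
wrist_force: [0.1, -0.1, -0.1]
width: 0.0513
gripper_force: 0.0
```

```bash
python3 st.py
python3 - <<'E'
from bench import robot
import cv2,pickle
s=robot.observe();c=robot.capture("wrist");pickle.dump((s,c),open("w2.pkl","wb"))
cv2.imwrite("pics/w2.png",cv2.resize(c["pixels"][100:300,150:410,::-1],None,fx=3,fy=3,interpolation=2))
E
```

```text
{'clock': 9.9833, 'eef_pos': [0.4592, -0.0561, 0.1995], 'tool_rot': [3.1372, 0.0008, 1.5671], 'wrist_force': [0.1007, -0.0988, -0.1144], 'torque': [-0.0224, -0.0284, -0.0094], 'width': 0.0513, 'gripper_force': 0.0}
along y 0.13775614102993866 lat 0.4416443294409464 f along y -0.04867483040824108 lat 0.1324060185522851
1mm of jig +y in tool xy [0.91294662 0.40807901]
```

View pics/w2.png

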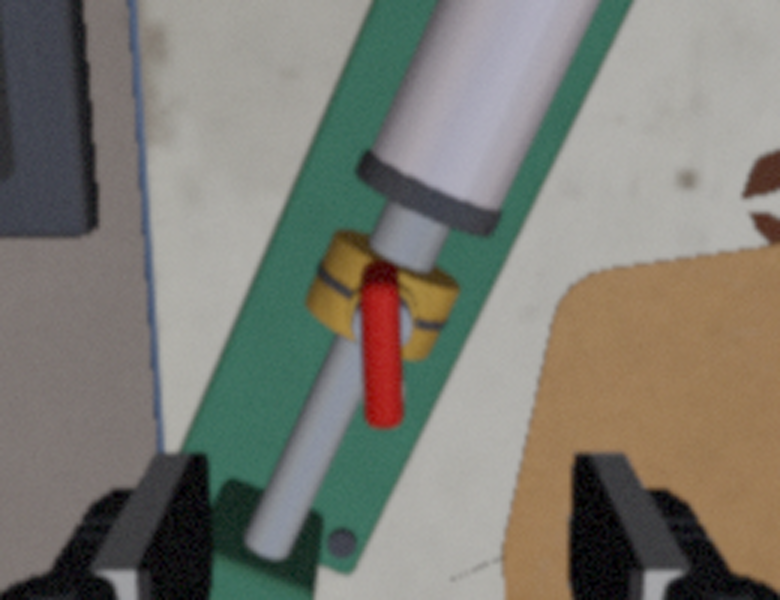

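The wing at crop (380,282) to (384,425) is back at its starting angle, and the collar sits close to the housing mouth. I'll check its position.

Run:
```python
from h import *;import pickle
from scipy.spatial.transform import Rotation as R
y=np.array([-np.sin(-.424),np.cos(.424)])
for fn,k,o,px in(("w1.pkl",6,[230,160],[(350,178),(354,468)]),("w2.pkl",3,[150,100],[(380,280),(384,426)])):
    s,c=pickle.load(open(fn,"rb"));T=np.eye(4);T[:3,:3]=R.from_euler("xyz",s["tool_rot"]).as_matrix();T[:3,3]=s["eef_pos"];c["T"]=T@c["mount"]
    W=pix2world(c,np.array(px)/k+o-.4,.112)[:,:2];a=W[1]-W[0];print(W.mean(0),np.arctan2(*a[::-1]),"along",W.mean(0)@y)
```

```text
[ 0.44130018 -0.09441192] -1.5711196174092252 along 0.09550330284427858
[ 0.45783565 -0.05694229] -1.5502304355036627 along 0.1364578727057334
```

```bash
python3 -c "
from bench import robot
print(robot.sign_off())"
```

```text
the job is handed in; nothing more can be done
None
```

The job is handed in after about 10 s of robot time: the collar is clamped again, pressing on the spring with an estimated 8 to 8.5 N (highest measured push 9.5 N); the wing screw is back near its starting tight angle, and the arm kept clear of the cone, tin and screwdriver.

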